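# Clip the chamber slide onto the viewing stage

## Task

Lift the spring clip of the grey viewing stage fully open, where it stays by itself, then take the glass chamber slide (the long one with the white block of wells) and slide its bare glass end beneath the open clip, so that the slide lies flat and square on the stage with the block of wells over the pale window. Then lower the clip onto the bare glass and let go.

Things in the scene. Friction and masses are not known exactly. Their poses are not given: they have to be found in the camera images.
- slide_wells (a point): Loose chamber slide, 40 g: clear-glass plate 80 x 30 x 4 mm; on one half a white block of wells, 40 long x 28 wide x 10 mm high (top 14 mm above the underside); the other 40 mm is bare. Point: centre of the block, 9 mm above the underside; x towards the bare end (plate ends 60 mm ahead, 20 mm behind), z up. Pinch the block across y. Nearby: a 50 mm square slab and a round dish, not wanted.
- seat (a point): Fixed grey stage, 170 x 110 mm, top 14 mm above the bench. Point: centre of its pale window (44 x 34 mm), level with the top; x towards the clip's hinge, z up. The wells go over it, slide's x along this x. Along +x from here: closed clip's foot at 38 to 46 mm, two hinge lugs (22 mm high) from 72 mm on, so a seated slide ends 12 mm short of them; hinge axis (along y) at 82 mm, 14 mm up.
- clip (a joint): Angle of the steel spring clip, rad: 0 shut on the bare stage (its start), growing as it is lifted, to a stop at 1.7, just past upright. Resting on the 4 mm glass it reads about 0.08. Lifting takes under 2 N at the ball. Left above about 1.1 it stays open (its weight is past the hinge); left below about 0.8 it swings shut by itself and presses with up to 1 N.
- clip_ball (a point): Centre of the black 16 mm ball on a thin stem on top of the clip arm (50 x 16 mm): the clip's grip. Pinch it from above, fingers closing along y (the hinge axis); it can turn in the fingers. It moves on a 45 mm circle about the hinge axis: shut, it is 34 mm from the axis towards the window and 30 mm above the axis; at 1.7 rad 34 mm beyond the axis and 30 mm above it.

How it is judged:
By the outcome, as a careful person would: the job done as asked, in the order asked, and still so for the second after the job is handed in, with the robot touching nothing.
It also fails if it takes over 61 s, if anything falls off the work surface, if the arm or the gripper's body presses on something with over 40 N, if the wrist force passes 120 N, or if a joint passes its speed limit or range.

## Robot

A 7-joint arm with a two-finger parallel gripper is mounted at the origin on the work surface. World frame = base frame: x ahead of the robot, y to its left, z up, the work surface at z = 0. Lengths are in m, angles in rad, forces in N, time in s.
With the tool pointing down it reaches from about 0.425 to 0.875 m from the base axis. Payload 4.7 kg.
Tool frame: the origin (TCP) lies on the centre line of the jaws, within the pads' length; the fingertips stand 19 mm ahead of it and the grasp point (between the pads) is the TCP; z points along the fingers, y is the line along which they close (so a half turn about z gives the same grasp; the last joint's range is limited). The gripper opens to 85 mm and grips with 20 to 120 N. Pads are 22 mm wide; open, the fingers measure 114 mm over their backs; the gripper's body (76 mm by 85 mm) begins 54 mm behind the grasp point. The pads swing forward as they close: fully open they stand 13 mm farther back than shut.
Start: joints at [-1.208, 0.321, -0.07, 1.45, 0.023, 1.371, -0.057], TCP at [0.222, 0.611, 0.25] pointing down, gripper open.
Joint ranges: [-2.86, 2.86], [-0.3, 2.09], [-1.38, 1.24], [0.06, 2.45], [-1.56, 4.7], [0.09, 2.05], [-2.69, 2.69]. Speed limits (rad/s): [2.57, 2.57, 3.14, 3.14, 3.14, 3.14, 3.14].

## Interface

Orientations are given as [roll, pitch, yaw] about the fixed x, y, z axes, in that order (R = Rz(yaw) Ry(pitch) Rx(roll)).
In Python, from rig import robot gives the robot as it stands. The module is installed in compiled form; this text tells all that it offers.
- The arm moves only by the tool step_arm, never from a script. Its argument "targets" is a list of rows, each a list of 3 entries, a list of its own where there are three numbers: the shift along the tool's x, y, z normalised to -1 to 1, where 1 is 0.1 m, then the turn, a rotation vector about the tool's x, y, z normalised to -1 to 1, where 1 is 2 rad, then the opening, from 0 (shut) to 1 (fully open). In form: [[[dx, dy, dz], [ax, ay, az], grip], ...]. A call has 1 to 20 rows; each row is the pose to reach, as a shift and turn from the pose commanded when the call began, along the tool's axes at that moment; what a row does not reach only later rows make up. A row lasts 1/12 s, in which the tool goes at most 41.7 mm and 7.16 degrees, less where a joint would pass 70% of its speed; a pose out of reach is approached as far as the arm can. A call with a number of a shift or a turn outside -1 to 1 is refused whole. A call with a gripper value outside its range is refused whole. The fingers move at their own pace and stop on an object; "newtons" is the grip in N (left out, the last holds). Time passes only in rows, so rows that repeat a pose let the fingers close. It gives the time, the measured TCP pose, the force, the opening and the grip force at its end, in the units of the state.
- robot.get_state(): the state, without advancing time (a new reading comes with each control period).
- robot.read_camera(name): name is "scene" or "top" or "wrist"; returns (picture, depth): 480x640x3 uint8, red, green, blue; 480x640 float32, m along the optical axis (not along the pixel's ray), 0 where there is no reading.
- robot.get_calibration(name): a dict with "fov_y" (degrees; the focal length in pixels is half the picture's height over the tangent of half this angle, whatever the lens; pixels are square), "cx", "cy" (the principal point, pixels), "dist" ([k1, k2, p1, p2, k3] as OpenCV has them; the pictures are not rectified), "R" (3x3) and "t" (3): a world point X has camera coordinates R X + t; the wrist camera has in their place "hand_eye" (4x4, takes a point from camera to tool coordinates, whose origin is the TCP and whose axes are the flange's). Camera axes: x right, y down, z forward; pixel columns grow to the right and rows downward; lengths in m; the calibration is good to about 2 mm. A picture is of the moment at which its call begins: read the wrist's pose just before it. get_calibration takes no time and is no camera call.
- robot.sign_off(): hands the job in; it is judged then, once.
Trained networks look in the newest picture that a camera, given by its name, has taken for a name from the list of things; names that differ only in an ending like _2 or _b are one class to them, and where a whole thing is asked for, a point or a joint stands for the part that bears it (a point fixed in the world has none). Each returns a list of dicts, best first, with "p" (0 to 1); they miss things now and then, are a little off and sometimes report something else, mostly with a low value. They report only what shows in the picture. A call takes as long as a camera call.
- robot.search_frame(camera, query): "box" ([centre column, centre row, width, height] in pixels, round what is visible of it).
- robot.cut_out(camera, query): "mask" (480x640 bool, what is visible of it) and "box" ([centre column, centre row, width, height] in pixels, round what is visible of it).
The state is a dict: "time_s": time; "qpos": joint angles; "joint_velocities": joint speeds; "joint_torque": joint torques, N m; "eef_pos": TCP position; "tcp_rot": TCP orientation; "wrist_force": force on the tool from outside, world axes, zero at the start; "torque": the same for the moment, N m; "grip_width": finger opening in m; "grip_force": force on a finger pad.
Only numpy, scipy, OpenCV 4.12 (cv2) and the standard library are available. Lean on these libraries where they do the work, as an engineer would, in place of code of your own. Each camera call takes 0.05 s, during which the arm holds its last target. There are 200 camera calls.

## Working session

There is one attempt and no reset: what is moved stays moved. The work goes in short steps, Python scripts to look and compute and a tool call to move; the robot and the scene stay as the last step left them, time stands still between calls to the robot, and variables do not carry over. Pictures are saved under pics/ and viewed, at most 11 in all, crops included, and the job is handed in when it is done.

Besides the shell and the picture viewer there is one more tool, called after "Request:" by a JSON object that holds its "name" and its "arguments", one argument or row to a line. step_arm: Moves the arm, as the interface text tells. Scaled input: -1 to 1 covers 0.1 m each way for a shift and 2 rad each way for a turn. Its arguments: {"type":"object","properties":{"targets":{"type":"array"},"newtons":{"type":"number"}},"required":["targets"]}

```bash
mkdir -p pics; cat > h.py <<'E'
import numpy as np, cv2
from rig import robot
from scipy.spatial.transform import Rotation as Ro
def cal(name):
    c=robot.get_calibration(name); f=240/np.tan(np.radians(c["fov_y"])/2)
    K=np.array([[f,0,c["cx"]],[0,f,c["cy"]],[0,0,1]]); return c,K,np.array(c["dist"],float)
def T_tool(s=None):
    s=s or robot.get_state(); T=np.eye(4); T[:3,:3]=Ro.from_euler('xyz',s["tcp_rot"]).as_matrix() if np.size(s["tcp_rot"])==3 else np.array(s["tcp_rot"]); T[:3,3]=s["eef_pos"]; return T
def cam2world(name,s=None):
    c,_,_=cal(name); T=np.eye(4)
    if "hand_eye" in c: return T_tool(s)@np.array(c["hand_eye"])
    T[:3,:3]=c["R"];T[:3,3]=np.ravel(c["t"]); return np.linalg.inv(T)
def pix2z(name,uv,z,M):  # intersect pixel rays with plane z
    c,K,d=cal(name); n=cv2.undistortPoints(np.array(uv,float).reshape(-1,1,2),K,d).reshape(-1,2)
    r=np.c_[n,np.ones(len(n))]@M[:3,:3].T; o=M[:3,3]
    return o+r*((z-o[2])/r[:,2])[:,None]
def pix3d(name,uv,dep,M):
    c,K,d=cal(name); n=cv2.undistortPoints(np.array(uv,float).reshape(-1,1,2),K,d).reshape(-1,2)
    return (np.c_[n,np.ones(len(n))]*np.array(dep).reshape(-1,1))@M[:3,:3].T+M[:3,3]
def proj(name,X,M):
    c,K,d=cal(name); W=np.linalg.inv(M); return cv2.projectPoints(np.array(X,float).reshape(-1,1,3),cv2.Rodrigues(W[:3,:3])[0],W[:3,3],K,d)[0].reshape(-1,2)
E
python3 - <<'E'
from h import *
s=robot.get_state(); print(s)
for n in("top","scene"):
    im,d=robot.read_camera(n); np.savez(f"pics/{n}0.npz",im=im,d=d); cv2.imwrite(f"pics/{n}0.png",im[:,:,::-1])
    for q in("slide_wells","seat","clip","clip_ball"):
        M=cam2world(n)
        try:
          for r in robot.cut_out(n,q)[:3]:
            v,u=np.nonzero(r["mask"]&(d>0)); P=pix3d(n,np.c_[u,v],d[v,u],M) if len(u) else np.zeros((1,3))
            print(n,q,round(r["p"],2),np.round(r["box"],0),np.round(np.median(P,0),3),np.round(P.min(0),3),np.round(P.max(0),3))
        except Exception as e: print(n,q,e)
E
```

```text
{'time_s': 0.0, 'qpos': array([-1.20791895,  0.32182764, -0.07011112,  1.45171969,  0.02258594,
        1.37080954, -0.0568925 ]), 'joint_velocities': array([ 0.00047448, -0.00078773, -0.00163958, -0.00085743, -0.00036121,
        0.00121908,  0.00048365]), 'joint_torque': array([ 1.28253009e-04, -4.93587184e+01, -3.81932035e-01, -3.14328396e+01,
        1.31389144e-02,  1.15962705e-02, -1.23720187e-05]), 'eef_pos': array([0.22198255, 0.61036019, 0.24919823]), 'tcp_rot': array([-3.13961740e+00,  7.93768361e-05,  2.79287664e+00]), 'wrist_force': array([-0.95155806, -0.5521088 ,  0.05138029]), 'torque': array([-0.00603543, -0.0470791 ,  0.01865945]), 'grip_force': 0.0, 'grip_width': 0.08544704677876523}
top slide_wells 0.86 [441. 236.  31.  50.] [ 0.534 -0.244  0.008] [ 0.494 -0.266 -0.001] [ 0.578 -0.224  0.019]
top seat 0.62 [223. 231.  89. 111.] [0.545 0.14  0.015] [0.451 0.061 0.001] [0.646 0.219 0.068]
top clip 0.8 [213. 208.  20.  28.] [0.579 0.152 0.032] [0.561 0.139 0.022] [0.613 0.171 0.068]
top clip_ball 0.7 [211. 209.  17.  31.] [0.583 0.154 0.032] [0.561 0.141 0.011] [0.62  0.173 0.068]
scene slide_wells 0.68 [187. 331.  45.  46.] [ 0.536 -0.246  0.006] [ 0.494 -0.266 -0.001] [ 0.578 -0.224  0.018]
scene seat 0.64 [401. 252. 112.  83.] [0.558 0.136 0.015] [ 0.441  0.06  -0.002] [0.644 0.23  0.067]
scene clip 0.78 [426. 249.  28.  28.] [0.579 0.151 0.03 ] [0.524 0.141 0.   ] [0.612 0.205 0.067]
scene clip_ball 0.53 [426. 249.  33.  27.] [0.579 0.151 0.03 ] [0.548 0.14  0.013] [0.613 0.18  0.067]
```

View pics/top0.png

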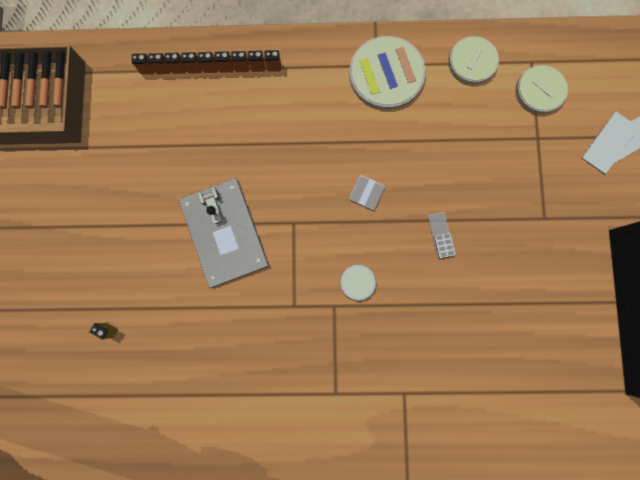

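The top view shows the stage (window near 226,240, ball 211,210, hinge to the top), and the chamber slide, with wells near 445,245 and the bare end near 438,220.

```bash
python3 - <<'E'
from h import *
z=np.load("pics/top0.npz"); im,d=z["im"],z["d"]; M=cam2world("top")
hsv=cv2.cvtColor(im,cv2.COLOR_RGB2HSV)
for nm,(x0,x1,y0,y1),z0 in(("stage",(170,280,170,300),.014),("slide",(420,465,205,265),.009)):
    m=np.zeros(d.shape,np.uint8); m[y0:y1,x0:x1]=(hsv[y0:y1,x0:x1,1]<70)*255
    m=cv2.morphologyEx(m,cv2.MORPH_OPEN,np.ones((3,3)))
    c=max(cv2.findContours(m,0,2)[0],key=cv2.contourArea); P=pix2z("top",c.reshape(-1,2),z0,M)[:,:2]
    r=cv2.minAreaRect((P*1000).astype(np.float32)); print(nm,r, np.round(cv2.boxPoints(r)))
    if nm=="stage":
        w=np.zeros(d.shape,np.uint8); w[y0:y1,x0:x1]=((hsv[y0:y1,x0:x1,2]>185)&(m[y0:y1,x0:x1]>0))*255
        c=max(cv2.findContours(w,0,2)[0],key=cv2.contourArea);P=pix2z("top",c.reshape(-1,2),z0,M)[:,:2];print("win",cv2.minAreaRect((P*1000).astype(np.float32)))
print("ball",pix2z("top",[[211,210]],.058,M),"wells",pix2z("top",[[445,245],[438,220]],.01,M))
T=T_tool();print(np.round(T,3)); print(np.round(cal("wrist")[0]["hand_eye"],3))
E
```

```text
stage ((546.1297607421875, 139.28524780273438), (170.26278686523438, 110.63630676269531), 19.96922492980957) [[447. 162.]
 [485.  58.]
 [645. 116.]
 [607. 220.]]
win ((531.7156982421875, 135.07481384277344), (42.89323043823242, 32.24872589111328), 19.955060958862305)
slide ((535.3682250976562, -245.10464477539062), (79.55545043945312, 32.33285140991211), 10.49892807006836) [[ 493. -236.]
 [ 499. -268.]
 [ 577. -254.]
 [ 572. -222.]]
ball [[0.57650831 0.15050859 0.058     ]] wells [[ 0.51703744 -0.25029034  0.01      ]
 [ 0.56163583 -0.2403417   0.01      ]]
[[-0.94   0.342 -0.     0.222]
 [ 0.342  0.94  -0.     0.611]
 [-0.    -0.    -1.     0.25 ]
 [ 0.     0.     0.     1.   ]]
[[-0.001 -0.955 -0.298  0.075]
 [ 1.    -0.001 -0.001 -0.   ]
 [ 0.    -0.298  0.955 -0.124]
 [ 0.     0.     0.     1.   ]]
```

Request:
{"name": "step_arm", "arguments": {
  "targets": [
    [[-0.98, -0.62, 0.1], [0, 0, 0], 1],
    [[-0.98, -0.62, 0.1], [0, 0, 0], 1],
    [[-0.98, -0.62, 0.1], [0, 0, 0], 1],
    [[-0.98, -0.62, 0.1], [0, 0, 0], 1]
  ]
}}

```text
time_s: 0.83
eef_pos: [0.3004, 0.5123, 0.2401]
tcp_rot: [-3.139, 0.005, 2.782]
wrist_force: [1.4, 0.2, 0.7]
grip_width: 0.0856
grip_force: 0.0
```

Request:
{"name": "step_arm", "arguments": {
  "targets": [
    [[-0.98, -0.62, 0.1], [0, 0, 0], 1],
    [[-0.98, -0.62, 0.1], [0, 0, 0], 1],
    [[-0.98, -0.62, 0.1], [0, 0, 0], 1],
    [[-0.98, -0.62, 0.1], [0, 0, 0], 1]
  ]
}}

```text
time_s: 1.17
eef_pos: [0.3703, 0.4201, 0.2301]
tcp_rot: [-3.139, 0.004, 2.781]
wrist_force: [1.0, -0.8, -0.4]
grip_width: 0.0856
grip_force: 0.0
```

Request:
{"name": "step_arm", "arguments": {
  "targets": [
    [[-0.98, -0.62, 0.1], [0, 0, 0], 1],
    [[-0.98, -0.62, 0.1], [0, 0, 0], 1],
    [[-0.98, -0.62, 0.1], [0, 0, 0], 1],
    [[-0.98, -0.62, 0.1], [0, 0, 0], 1]
  ]
}}

```text
time_s: 1.5
eef_pos: [0.4402, 0.3281, 0.2202]
tcp_rot: [-3.139, 0.004, 2.781]
wrist_force: [0.8, -0.2, -0.2]
grip_width: 0.0852
grip_force: 0.0
```

Request:
{"name": "step_arm", "arguments": {
  "targets": [
    [[-0.98, -0.62, 0.1], [0, 0, 0], 1],
    [[-0.98, -0.62, 0.1], [0, 0, 0], 1],
    [[-0.98, -0.62, 0.1], [0, 0, 0], 1],
    [[-0.98, -0.62, 0.1], [0, 0, 0], 1]
  ]
}}

```text
time_s: 1.83
eef_pos: [0.5103, 0.2361, 0.2102]
tcp_rot: [-3.139, 0.004, 2.782]
wrist_force: [0.8, -1.5, 0.3]
grip_width: 0.0855
grip_force: 0.0
```

Request:
{"name": "step_arm", "arguments": {
  "targets": [
    [[-0.9, -0.55, 0.2], [0, 0, -0.35], 1],
    [[-0.9, -0.55, 0.2], [0, 0, -0.35], 1],
    [[-0.9, -0.55, 0.2], [0, 0, -0.35], 1],
    [[-0.9, -0.55, 0.2], [0, 0, -0.35], 1],
    [[-0.9, -0.55, 0.2], [0, 0, -0.35], 1],
    [[-0.9, -0.55, 0.2], [0, 0, -0.35], 1],
    [[-0.9, -0.55, 0.2], [0, 0, -0.35], 1],
    [[-0.9, -0.55, 0.2], [0, 0, -0.35], 1]
  ]
}}

```text
time_s: 2.5
eef_pos: [0.5715, 0.1622, 0.1904]
tcp_rot: [3.141, 0.0, -2.793]
wrist_force: [0.8, 0.1, 0.5]
grip_width: 0.0852
grip_force: 0.0
```

```bash
cat > look.py <<'E'
import sys
from h import *
s=robot.get_state(); im,d=robot.read_camera("wrist"); M=cam2world("wrist",s); k=sys.argv[1]
np.savez(f"pics/{k}.npz",im=im,d=d,M=M); cv2.imwrite(f"pics/{k}.png",im[:,:,::-1])
print(np.round(s["eef_pos"],4),np.round(s["tcp_rot"],4),s["time_s"])
for q in sys.argv[2:]:
    for r in robot.cut_out("wrist",q)[:2]:
        v,u=np.nonzero(r["mask"]&(d>0)); P=pix3d("wrist",np.c_[u,v],d[v,u],M) if len(u) else np.zeros((1,3))
        print(q,round(r["p"],2),np.round(r["box"],0),np.round(np.median(P,0),4),np.round(P.min(0),4),np.round(P.max(0),4))
E
python3 look.py w1 clip_ball clip seat
```

```text
[0.5715 0.1622 0.1904] [ 3.1412e+00  2.0000e-04 -2.7928e+00] 2.5
clip_ball 0.6 [293. 234.  31.  74.] [0.5768 0.1532 0.0306] [0.5586 0.1381 0.0131] [0.6149 0.1713 0.0675]
clip 0.6 [290. 232.  30.  76.] [0.5772 0.1532 0.0306] [0.5586 0.1384 0.0126] [0.6211 0.1711 0.0675]
seat 0.62 [293. 160. 167. 240.] [0.5368 0.1374 0.0144] [0.4486 0.0602 0.0007] [0.6429 0.2188 0.0675]
```

View pics/w1.png

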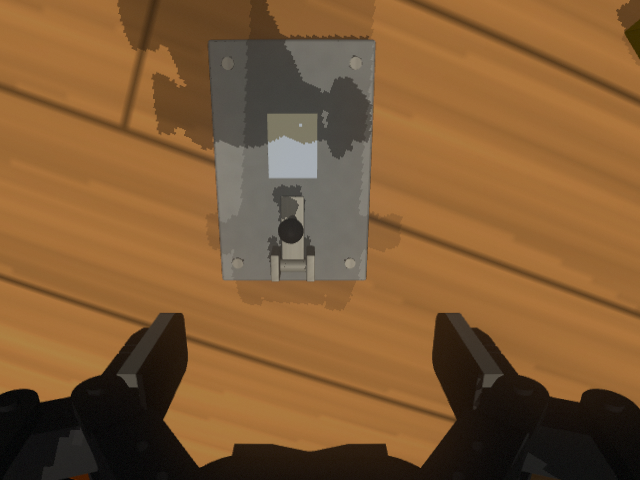

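The wrist view shows the ball at (291,231), the window corners at (267,114), (317,114), (317,178), (268,178), and the stage square to the picture.

```bash
python3 - <<'E'
from h import *
z=np.load("pics/w1.npz");M=z["M"]; d=z["d"]
b=pix2z("wrist",[[291,231]],.058,M)[0];print("ball",b)
P=pix2z("wrist",[[267,114],[317,114],[317,178],[268,178]],.014,M);print(P, P.mean(0))
e=pix2z("wrist",[[209,41],[375,41],[366,279],[223,279]],.014,M);print("stage",e,e.mean(0)); v=e[3]-e[0]; w=e[2]-e[1];print(np.degrees([np.arctan2(v[1],v[0]),np.arctan2(w[1],w[0])]))
m=(d[222:240,282:300]); vv,uu=np.mgrid[222:240,282:300]; Q=pix3d("wrist",np.c_[uu.ravel(),vv.ravel()],m.ravel(),M);Q=Q[Q[:,2]>.05];print(Q.mean(0),Q[:,2].max())
T=T_tool();print("tool shift to ball",T[:3,:3].T@(b-T[:3,3]))
E
```

```text
ball [0.57623889 0.1509698  0.058     ]
[[0.51658983 0.11100365 0.014     ]
 [0.50507232 0.14289191 0.014     ]
 [0.54608923 0.15798529 0.014     ]
 [0.55786666 0.12543672 0.014     ]] [0.53140451 0.13432939 0.014     ]
stage [[0.48545636 0.06072879 0.014     ]
 [0.44880437 0.16241446 0.014     ]
 [0.60575486 0.21967044 0.014     ]
 [0.64286539 0.11739612 0.014     ]] [0.54572025 0.14005245 0.014     ]
[19.7988986  20.04211236]
[0.5737029  0.15009576 0.06594196] 0.31437553572359744
tool shift to ball [-0.00066209 -0.01181881  0.13244132]
```

Request:
{"name": "step_arm", "arguments": {
  "targets": [
    [[-0.01, -0.12, 0.8], [0, 0, 0], 0.6],
    [[-0.01, -0.12, 0.8], [0, 0, 0], 0.6],
    [[-0.01, -0.12, 0.8], [0, 0, 0], 0.6],
    [[-0.01, -0.12, 0.8], [0, 0, 0], 0.6]
  ],
  "newtons": 20
}}

```text
time_s: 3.03
eef_pos: [0.575, 0.1499, 0.1087]
tcp_rot: [-3.142, -0.005, -2.792]
wrist_force: [0.1, -0.2, 0.5]
grip_width: 0.0511
grip_force: 0.0
```

Request:
{"name": "step_arm", "arguments": {
  "targets": [
    [[0, 0, 0.3], [0, 0, 0], 0.6],
    [[0, 0, 0.49], [0, 0, 0], 0.6],
    [[0, 0, 0.49], [0, 0, 0], 0.5],
    [[0, 0, 0.49], [0, 0, 0], 0.3],
    [[0, 0, 0.49], [0, 0, 0], 0],
    [[0, 0, 0.49], [0, 0, 0], 0],
    [[0, 0, 0.49], [0, 0, 0], 0],
    [[0, 0, 0.49], [0, 0, 0], 0],
    [[0, 0, 0.49], [0, 0, 0], 0],
    [[0, 0, 0.49], [0, 0, 0], 0]
  ]
}}

```text
time_s: 3.87
eef_pos: [0.5777, 0.1516, 0.0634]
tcp_rot: [3.141, 0.003, -2.79]
wrist_force: [-1.9, 1.2, 6.1]
grip_width: 0.0139
grip_force: 19.7
```

Request:
{"name": "step_arm", "arguments": {
  "targets": [
    [[-0.03, 0, -0.03], [0, 0, 0], 0],
    [[-0.07, 0, -0.06], [0, 0, 0], 0],
    [[-0.1, 0, -0.09], [0, 0, 0], 0],
    [[-0.14, 0, -0.11], [0, 0, 0], 0],
    [[-0.19, 0, -0.13], [0, 0, 0], 0],
    [[-0.23, 0, -0.14], [0, 0, 0], 0],
    [[-0.27, 0, -0.15], [0, 0, 0], 0],
    [[-0.32, 0, -0.153], [0, 0, 0], 0],
    [[-0.36, 0, -0.153], [0, 0, 0], 0],
    [[-0.41, 0, -0.15], [0, 0, 0], 0],
    [[-0.45, 0, -0.14], [0, 0, 0], 0],
    [[-0.5, 0, -0.125], [0, 0, 0], 0],
    [[-0.54, 0, -0.11], [0, 0, 0], 0],
    [[-0.58, 0, -0.085], [0, 0, 0], 0],
    [[-0.62, 0, -0.06], [0, 0, 0], 0],
    [[-0.65, 0, -0.03], [0, 0, 0], 0],
    [[-0.66, 0, -0.02], [0, 0, 0], 0],
    [[-0.66, 0, -0.02], [0, 0, 0], 0]
  ]
}}

```text
time_s: 5.37
eef_pos: [0.6386, 0.1722, 0.0623]
tcp_rot: [-3.141, -0.001, -2.791]
wrist_force: [-0.4, -0.3, 0.7]
grip_width: 0.0001
grip_force: 0.0
```

Request:
{"name": "step_arm", "arguments": {
  "targets": [
    [[0, 0, -0.5], [0, 0, 0], 0.3],
    [[0, 0, -0.9], [0, 0, 0], 0.6],
    [[0.1, 0, -1], [0, 0, 0], 0.8],
    [[0.3, 0, -1], [0, 0, 0], 0.8],
    [[0.3, 0, -1], [0, 0, 0], 0.8]
  ]
}}

```text
time_s: 5.78
eef_pos: [0.6092, 0.1613, 0.1652]
tcp_rot: [-3.141, 0.001, -2.792]
wrist_force: [-0.2, -1.0, 0.5]
grip_width: 0.0607
grip_force: 0.0
```

```bash
python3 look.py w2 clip_ball
```

```text
[0.6092 0.1613 0.1652] [-3.1414e+00  9.0000e-04 -2.7916e+00] 5.7833
clip_ball 0.88 [313. 230.  34.  93.] [0.5996 0.1587 0.0645] [ 0.5738  0.1436 -0.0022] [0.6537 0.1866 0.0818]
```

View pics/w2.png

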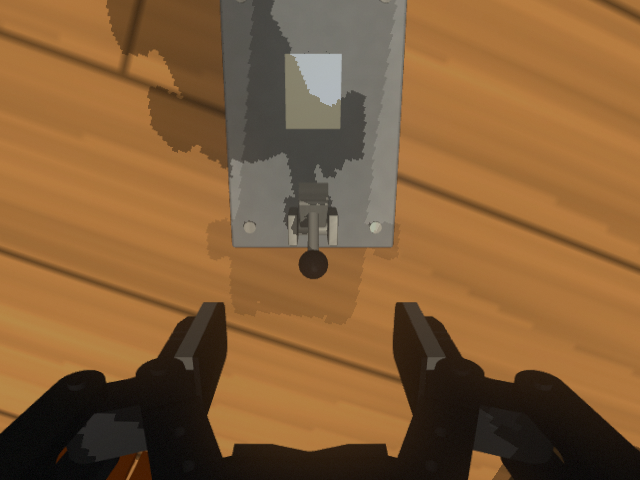

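The clip now stands fully open on its own: the ball is at (313,264), beyond the hinge lugs at (293,230) and (333,230). On to the slide.

Request:
{"name": "step_arm", "arguments": {
  "targets": [
    [[0.57, -0.88, 0], [0, 0, 0], 0.8],
    [[0.57, -0.88, 0], [0, 0, 0], 0.8],
    [[0.57, -0.88, 0], [0, 0, 0], 0.8],
    [[0.57, -0.88, 0], [0, 0, 0], 0.8]
  ]
}}

```text
time_s: 6.22
eef_pos: [0.5867, 0.0527, 0.1626]
tcp_rot: [-3.138, -0.003, -2.8]
wrist_force: [0.2, -0.4, 0.4]
grip_width: 0.0686
grip_force: 0.0
```

Request:
{"name": "step_arm", "arguments": {
  "targets": [
    [[0.57, -0.88, 0], [0, 0, 0], 0.8],
    [[0.57, -0.88, 0], [0, 0, 0], 0.8],
    [[0.57, -0.88, 0], [0, 0, 0], 0.8],
    [[0.57, -0.88, 0], [0, 0, 0], 0.8]
  ]
}}

```text
time_s: 6.55
eef_pos: [0.563, -0.0487, 0.1628]
tcp_rot: [-3.139, -0.002, -2.799]
wrist_force: [-0.1, 0.4, 0.2]
grip_width: 0.0684
grip_force: 0.0
```

Request:
{"name": "step_arm", "arguments": {
  "targets": [
    [[0.57, -0.88, 0], [0, 0, 0], 0.8],
    [[0.57, -0.88, 0], [0, 0, 0], 0.8],
    [[0.57, -0.88, 0], [0, 0, 0], 0.8],
    [[0.57, -0.88, 0], [0, 0, 0], 0.8]
  ]
}}

```text
time_s: 6.88
eef_pos: [0.5394, -0.1502, 0.163]
tcp_rot: [-3.139, -0.002, -2.799]
wrist_force: [-0.1, -0.0, 0.0]
grip_width: 0.0682
grip_force: 0.0
```

Request:
{"name": "step_arm", "arguments": {
  "targets": [
    [[0.57, -0.88, 0], [0, 0, 0.083], 0.8],
    [[0.57, -0.88, 0], [0, 0, 0.083], 0.8],
    [[0.57, -0.88, 0], [0, 0, 0.083], 0.8],
    [[0.57, -0.88, 0], [0, 0, 0.083], 0.8],
    [[0.57, -0.88, 0], [0, 0, 0.083], 0.8],
    [[0.57, -0.88, 0], [0, 0, 0.083], 0.8]
  ]
}}

```text
time_s: 7.38
eef_pos: [0.5185, -0.2442, 0.1626]
tcp_rot: [3.14, -0.0, -2.954]
wrist_force: [-0.3, 0.7, -0.1]
grip_width: 0.0683
grip_force: 0.0
```

```bash
python3 look.py w3 slide_wells
```

```text
[ 0.5185 -0.2442  0.1626] [ 3.1404e+00 -3.0000e-04 -2.9543e+00] 7.3833
slide_wells 0.66 [304. 239.  50. 112.] [ 0.5299 -0.2463  0.0132] [ 0.494  -0.2668 -0.0009] [ 0.5769 -0.2246  0.0169]
```

View pics/w3.png

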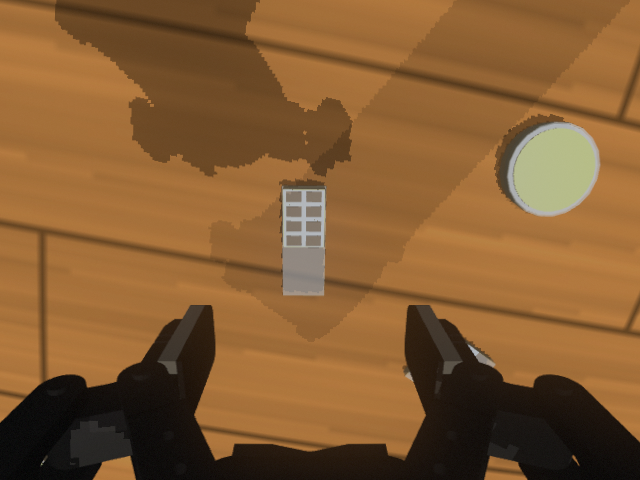

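The slide lies square to the picture. The top of the well block spans (283,188) to (325,247), and the bare end is at row 295.

```bash
python3 - <<'E'
from h import *
M=np.load("pics/w3.npz")["M"]
P=pix2z("wrist",[[283,189],[325,188],[325,246.5],[283,247]],.014,M); c=P.mean(0);print(np.round(P,4),c)
e=pix2z("wrist",[[283,295],[324,295]],.004,M);print(e)
v=e.mean(0)-P[:2].mean(0);print(np.degrees(np.arctan2(v[1],v[0])), np.degrees([np.arctan2(*(P[3]-P[0])[1::-1]),np.arctan2(*(P[2]-P[1])[1::-1])]), np.linalg.norm(v[:2]))
T=T_tool();c[2]=.0225;print("shift",T[:3,:3].T@(c-T[:3,3]))
# check ball open
z=np.load("pics/w2.npz");print("ball",pix2z("wrist",[[313,264]],.058,z["M"]))
E
```

```text
[[ 0.4993 -0.2656  0.014 ]
 [ 0.4936 -0.2391  0.014 ]
 [ 0.5327 -0.2313  0.014 ]
 [ 0.5383 -0.259   0.014 ]] [ 0.51597819 -0.24871437  0.014     ]
[[ 0.5778743  -0.25286631  0.004     ]
 [ 0.57238737 -0.22370706  0.004     ]]
10.11151076714216 [ 9.6275502  11.27906607] 0.07989856062660981
shift [ 0.00346195 -0.00460033  0.14032149]
ball [[0.62099156 0.167027   0.058     ]]
```

```bash
python3 - <<'E'
from h import *
z=np.load("pics/w2.npz");M=z["M"];d=z["d"]
w=np.array([.5318,.1345]);ux=np.array([.940,.342])
for th in np.arange(.8,1.75,.1):
    f=np.pi-np.arctan2(30,34)-th; a,h=.0453*np.cos(f),.0453*np.sin(f)
    X=np.r_[w+ux*(.082+a),.028+h]; print(round(th,1),np.round(X,3),np.round(proj("wrist",X,M)))
vv,uu=np.mgrid[256:273,305:322];Q=pix3d("wrist",np.c_[uu.ravel(),vv.ravel()],d[256:273,305:322].ravel(),M);print(np.round(np.median(Q,0),4))
E
```

```text
0.8 [0.607 0.162 0.073] [[313. 248.]]
0.9 [0.611 0.163 0.073] [[313. 256.]]
1.0 [0.615 0.165 0.073] [[313. 263.]]
1.1 [0.62  0.166 0.072] [[313. 270.]]
1.2 [0.624 0.168 0.071] [[313. 277.]]
1.3 [0.627 0.169 0.069] [[313. 282.]]
1.4 [0.631 0.171 0.067] [[313. 287.]]
1.5 [0.635 0.172 0.064] [[313. 291.]]
1.6 [0.638 0.173 0.061] [[313. 295.]]
1.7 [0.641 0.174 0.058] [[313. 297.]]
[0.613  0.164  0.0797]
```

```bash
python3 - <<'E'
from h import *
im,d=robot.read_camera("top"); M=cam2world("top")
w=np.array([.5318,.1345]);ux=np.array([.940,.342])
for th in (0,.8,1,1.2,1.4,1.7):
    f=np.pi-np.arctan2(30,34)-th; a,h=.0453*np.cos(f),.0453*np.sin(f)
    X=np.r_[w+ux*(.082+a),.028+h]; print(th,np.round(proj("top",X,M),1))
cv2.imwrite("pics/t2.png",cv2.resize(im[165:255,170:290,::-1],None,fx=6,fy=6,interpolation=cv2.INTER_CUBIC))
for q in("clip_ball","clip"):
  for r in robot.search_frame("top",q)[:1]: print(q,r)
E
```

```text
0 [[210.8 209.8]]
0.8 [[202.4 190.4]]
1 [[200.8 185.5]]
1.2 [[199.4 181.1]]
1.4 [[198.5 177.3]]
1.7 [[197.9 173.2]]
clip {'box': [206.0, 196.4, 20.4, 32.0], 'p': 0.54}
```

View pics/t2.png

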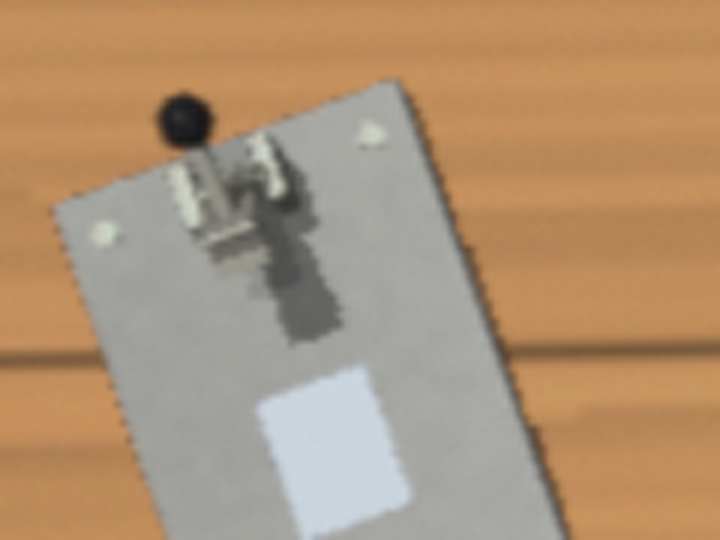

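In the crop the ball is at (185,121), which is about 1.0 rad. The clip is only partly open, so I go back and push it to the stop before handling the slide.

Request:
{"name": "step_arm", "arguments": {
  "targets": [
    [[-0.31, 0.94, 0], [0, 0, 0], 0],
    [[-0.31, 0.94, 0], [0, 0, 0], 0],
    [[-0.31, 0.94, 0], [0, 0, 0], 0],
    [[-0.31, 0.94, 0], [0, 0, 0], 0]
  ]
}}

```text
time_s: 7.97
eef_pos: [0.532, -0.1411, 0.1632]
tcp_rot: [3.139, 0.001, -2.947]
wrist_force: [1.0, -0.0, -0.1]
grip_width: 0.0202
grip_force: 0.0
```

Request:
{"name": "step_arm", "arguments": {
  "targets": [
    [[-0.31, 0.94, 0], [0, 0, 0], 0],
    [[-0.31, 0.94, 0], [0, 0, 0], 0],
    [[-0.31, 0.94, 0], [0, 0, 0], 0],
    [[-0.31, 0.94, 0], [0, 0, 0], 0]
  ]
}}

```text
time_s: 8.3
eef_pos: [0.5445, -0.0441, 0.1633]
tcp_rot: [3.139, 0.001, -2.948]
wrist_force: [-0.3, -0.0, -0.3]
grip_width: 0.0003
grip_force: 0.0
```

Request:
{"name": "step_arm", "arguments": {
  "targets": [
    [[-0.31, 0.94, 0], [0, 0, 0], 0],
    [[-0.31, 0.94, 0], [0, 0, 0], 0],
    [[-0.31, 0.94, 0], [0, 0, 0], 0],
    [[-0.31, 0.94, 0], [0, 0, 0], 0]
  ]
}}

```text
time_s: 8.63
eef_pos: [0.5573, 0.053, 0.1633]
tcp_rot: [3.14, 0.001, -2.949]
wrist_force: [-0.2, -0.2, 0.2]
grip_width: 0.0
grip_force: 0.0
```

Request:
{"name": "step_arm", "arguments": {
  "targets": [
    [[-0.31, 0.94, 0], [0, 0, -0.081], 0],
    [[-0.31, 0.94, 0], [0, 0, -0.081], 0],
    [[-0.31, 0.94, 0], [0, 0, -0.081], 0],
    [[-0.31, 0.94, 0], [0, 0, -0.081], 0],
    [[-0.31, 0.94, 0], [0, 0, -0.081], 0],
    [[-0.31, 0.94, 0], [0, 0, -0.081], 0]
  ]
}}

```text
time_s: 9.13
eef_pos: [0.5705, 0.1433, 0.1632]
tcp_rot: [-3.14, -0.001, -2.798]
wrist_force: [0.5, -0.3, 0.2]
grip_width: 0.0
grip_force: 0.0
```

Request:
{"name": "step_arm", "arguments": {
  "targets": [
    [[0, 0.03, 0.99], [0, 0, 0], 0],
    [[0, 0.03, 0.99], [0, 0, 0], 0],
    [[0, 0.03, 0.99], [0, 0, 0], 0],
    [[0, 0.03, 0.99], [0, 0, 0], 0],
    [[0, 0.03, 0.99], [0, 0, 0], 0]
  ]
}}

```text
time_s: 9.55
eef_pos: [0.5586, 0.1415, 0.0601]
tcp_rot: [-3.141, -0.027, -2.799]
wrist_force: [-22.1, -7.2, 12.9]
grip_width: -0.0
grip_force: 12.0
```

Request:
{"name": "step_arm", "arguments": {
  "targets": [
    [[-0.05, 0, 0], [0, 0, 0], 0],
    [[-0.1, 0, 0], [0, 0, 0], 0],
    [[-0.15, 0, 0], [0, 0, 0], 0],
    [[-0.2, 0, 0], [0, 0, 0], 0],
    [[-0.24, 0, 0], [0, 0, 0], 0],
    [[-0.28, 0, 0], [0, 0, 0], 0],
    [[-0.28, 0, 0], [0, 0, 0], 0]
  ]
}}

```text
time_s: 10.13
eef_pos: [0.558, 0.1412, 0.0544]
tcp_rot: [3.138, -0.093, -2.801]
wrist_force: [-80.8, -26.7, 36.6]
grip_width: -0.0001
grip_force: 44.2
```

Request:
{"name": "step_arm", "arguments": {
  "targets": [
    [[0.15, 0, 0], [0, 0, 0], 0],
    [[0.3, 0, 0], [0, 0, 0], 0],
    [[0.45, 0, 0], [0, 0, 0], 0],
    [[0.45, 0, -0.4], [0, 0, 0], 0],
    [[0.45, 0, -0.8], [0, 0, 0], 0.4],
    [[0.3, 0, -1], [0, 0, 0], 0.6],
    [[0.3, 0, -1], [0, 0, 0], 0.6],
    [[0.3, 0, -1], [0, 0, 0], 0.6]
  ]
}}

```text
time_s: 10.8
eef_pos: [0.5689, 0.1461, 0.1663]
tcp_rot: [-3.141, 0.004, -2.798]
wrist_force: [-0.7, -0.2, 0.2]
grip_width: 0.048
grip_force: 0.0
```

```bash
python3 look.py w4 clip_ball
```

```text
[0.5689 0.1461 0.1663] [-3.1407  0.0037 -2.798 ] 10.8
clip_ball 0.78 [313. 256.  27.  78.] [0.5758 0.1523 0.0307] [0.5585 0.1379 0.0133] [0.6142 0.172  0.0674]
```

View pics/w4.png

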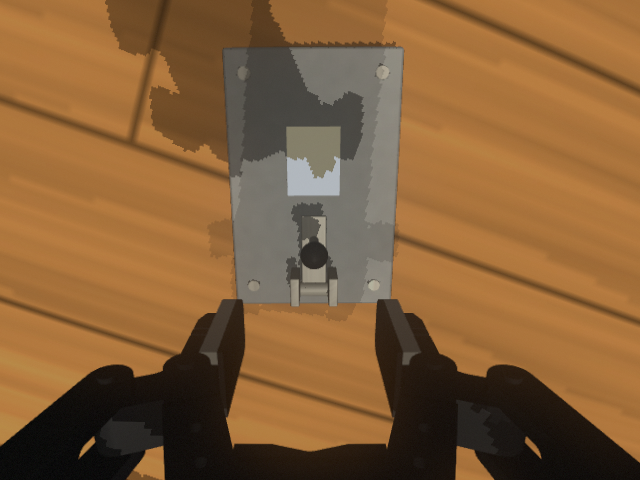

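The clip has fallen shut again, with the ball at (314,255). I'll pinch it again, lower and harder, and lift in stages.

Request:
{"name": "step_arm", "arguments": {
  "targets": [
    [[-0.085, 0.02, 0.8], [0, 0, 0], 0.5],
    [[-0.085, 0.02, 0.8], [0, 0, 0], 0.5],
    [[-0.085, 0.02, 0.8], [0, 0, 0], 0.5],
    [[-0.085, 0.02, 0.8], [0, 0, 0], 0.5],
    [[-0.085, 0.02, 0.8], [0, 0, 0], 0.5]
  ],
  "newtons": 50
}}

```text
time_s: 11.32
eef_pos: [0.5746, 0.1525, 0.0848]
tcp_rot: [-3.141, -0.0, -2.795]
wrist_force: [0.3, 0.4, 0.2]
grip_width: 0.0428
grip_force: 0.0
```

Request:
{"name": "step_arm", "arguments": {
  "targets": [
    [[0, 0, 0.2], [0, 0, 0], 0.5],
    [[0, 0, 0.29], [0, 0, 0], 0.5],
    [[0, 0, 0.29], [0, 0, 0], 0.5]
  ]
}}

```text
time_s: 11.57
eef_pos: [0.5739, 0.1528, 0.055]
tcp_rot: [3.142, -0.001, -2.795]
wrist_force: [0.3, -0.8, -0.9]
grip_width: 0.0427
grip_force: 0.0
```

Request:
{"name": "step_arm", "arguments": {
  "targets": [
    [[-0.015, -0.025, -0.02], [0, 0, 0], 0.3],
    [[-0.015, -0.025, -0.02], [0, 0, 0], 0],
    [[-0.015, -0.025, -0.02], [0, 0, 0], 0],
    [[-0.015, -0.025, -0.02], [0, 0, 0], 0],
    [[-0.015, -0.025, -0.02], [0, 0, 0], 0],
    [[-0.015, -0.025, -0.02], [0, 0, 0], 0],
    [[-0.015, -0.025, -0.02], [0, 0, 0], 0]
  ]
}}

```text
time_s: 12.15
eef_pos: [0.5775, 0.1516, 0.0587]
tcp_rot: [3.141, 0.002, -2.794]
wrist_force: [-1.1, 0.2, 6.1]
grip_width: 0.0127
grip_force: 48.7
```

Request:
{"name": "step_arm", "arguments": {
  "targets": [
    [[-0.03, 0, -0.03], [0, 0, 0], 0],
    [[-0.07, 0, -0.06], [0, 0, 0], 0],
    [[-0.1, 0, -0.09], [0, 0, 0], 0],
    [[-0.14, 0, -0.11], [0, 0, 0], 0],
    [[-0.19, 0, -0.13], [0, 0, 0], 0],
    [[-0.23, 0, -0.14], [0, 0, 0], 0],
    [[-0.27, 0, -0.15], [0, 0, 0], 0],
    [[-0.32, 0, -0.153], [0, 0, 0], 0],
    [[-0.32, 0, -0.153], [0, 0, 0], 0]
  ]
}}

```text
time_s: 12.9
eef_pos: [0.6088, 0.1629, 0.0727]
tcp_rot: [-3.141, 0.003, -2.794]
wrist_force: [-0.2, 0.1, 0.5]
grip_width: -0.0002
grip_force: 0.0
```

```bash
python3 look.py w5 clip_ball; python3 - <<'E'
from h import *
M=np.load("pics/w5.npz")["M"]
T=T_tool();print("TCP,tip px",proj("wrist",[T[:3,3],T[:3,3]+T[:3,2]*.019],M))
w=np.array([.5318,.1345]);ux=np.array([.940,.342])
for th in np.arange(0,1.75,.2):
    f=np.pi-np.arctan2(30,34)-th; a,h=.0453*np.cos(f),.0453*np.sin(f)
    X=np.r_[w+ux*(.082+a),.028+h]; print(round(th,1),np.round(X,3),np.round(proj("wrist",X,M)))
E
```

```text
[0.6088 0.1629 0.0727] [-3.1411e+00  3.1000e-03 -2.7941e+00] 12.9
clip_ball 0.72 [311. 243.  51. 122.] [0.5821 0.152  0.048 ] [0.5619 0.139  0.013 ] [0.6164 0.1746 0.0781]
TCP,tip px [[311.25590274 343.50507095]
 [311.08099237 316.11799716]]
0.0 [0.577 0.151 0.058] [[310. 232.]]
0.2 [0.583 0.153 0.064] [[310. 257.]]
0.4 [0.59  0.156 0.069] [[310. 284.]]
0.6 [0.598 0.159 0.072] [[310. 312.]]
0.8 [0.607 0.162 0.073] [[310. 339.]]
1.0 [0.615 0.165 0.073] [[310. 361.]]
1.2 [0.624 0.168 0.071] [[310. 379.]]
1.4 [0.631 0.171 0.067] [[310. 392.]]
1.6 [0.638 0.173 0.061] [[310. 398.]]
```

View pics/w5.png

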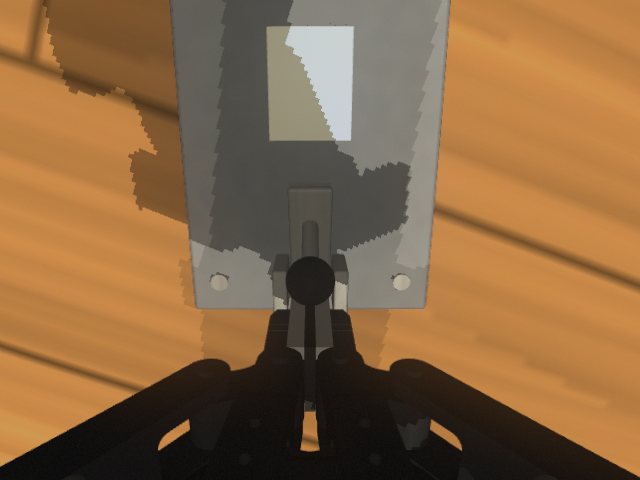

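The ball sits at (310,281), about 0.4 rad, against the window-side edge of the shut pads. It slid out because a hard pinch doesn't let it turn. I'll regrip lightly and tilt the tool with the clip as it lifts.

Request:
{"name": "step_arm", "arguments": {
  "targets": [
    [[-0.05, 0, -0.3], [0, 0, 0], 0.1],
    [[0.1, 0, -0.45], [0, 0, 0], 0.5],
    [[0.33, 0, -0.45], [0, 0, 0], 0.5],
    [[0.33, 0, -0.45], [0, 0, 0], 0.5],
    [[0.33, 0, -0.45], [0, 0, 0], 0.5],
    [[0.33, 0, -0.2], [0, 0, 0], 0.5],
    [[0.33, 0, 0.0], [0, 0, 0], 0.5],
    [[0.33, 0, 0.13], [0, 0, 0], 0.5],
    [[0.33, 0, 0.13], [0, 0, 0], 0.3],
    [[0.33, 0, 0.13], [0, 0, 0], 0.18],
    [[0.33, 0, 0.13], [0, 0, 0], 0.17],
    [[0.33, 0, 0.13], [0, 0, 0], 0.17],
    [[0.33, 0, 0.13], [0, 0, 0], 0.17],
    [[0.33, 0, 0.13], [0, 0, 0], 0.17]
  ],
  "newtons": 20
}}

```text
time_s: 14.17
eef_pos: [0.5768, 0.1514, 0.0604]
tcp_rot: [-3.142, 0.003, -2.794]
wrist_force: [3.1, 1.9, -1.9]
grip_width: 0.0148
grip_force: 9.4
```

Request:
{"name": "step_arm", "arguments": {
  "targets": [
    [[-0.03, 0, -0.03], [0, 0.03, 0], 0.17],
    [[-0.07, 0, -0.06], [0, 0.06, 0], 0.17],
    [[-0.1, 0, -0.09], [0, 0.09, 0], 0.17],
    [[-0.14, 0, -0.11], [0, 0.12, 0], 0.17],
    [[-0.19, 0, -0.13], [0, 0.15, 0], 0.17],
    [[-0.23, 0, -0.14], [0, 0.18, 0], 0.17],
    [[-0.23, 0, -0.14], [0, 0.18, 0], 0.17]
  ]
}}

```text
time_s: 14.75
eef_pos: [0.5983, 0.1592, 0.0732]
tcp_rot: [-3.141, -0.363, -2.794]
wrist_force: [-1.5, 0.1, 2.7]
grip_width: 0.0147
grip_force: 9.6
```

Request:
{"name": "step_arm", "arguments": {
  "targets": [
    [[-0.04, 0, -0.023], [0, 0.03, 0], 0.17],
    [[-0.08, 0, -0.044], [0, 0.06, 0], 0.17],
    [[-0.12, 0, -0.06], [0, 0.09, 0], 0.17],
    [[-0.165, 0, -0.07], [0, 0.12, 0], 0.17],
    [[-0.21, 0, -0.08], [0, 0.15, 0], 0.17],
    [[-0.255, 0, -0.08], [0, 0.18, 0], 0.17],
    [[-0.3, 0, -0.08], [0, 0.2, 0], 0.17],
    [[-0.345, 0, -0.075], [0, 0.22, 0], 0.17],
    [[-0.39, 0, -0.062], [0, 0.24, 0], 0.17],
    [[-0.43, 0, -0.047], [0, 0.24, 0], 0.17],
    [[-0.47, 0, -0.03], [0, 0.24, 0], 0.17],
    [[-0.47, 0, -0.03], [0, 0.24, 0], 0.17]
  ]
}}

```text
time_s: 15.75
eef_pos: [0.6316, 0.1713, 0.0568]
tcp_rot: [-3.14, -0.82, -2.794]
wrist_force: [3.9, 1.1, 5.0]
grip_width: 0.0146
grip_force: 10.4
```

Request:
{"name": "step_arm", "arguments": {
  "targets": [
    [[-0.02, 0, 0], [0, 0, 0], 0.17],
    [[-0.02, 0, 0], [0, 0, 0], 0.17],
    [[-0.02, 0, 0], [0, 0, 0], 0.17]
  ]
}}

```text
time_s: 16.0
eef_pos: [0.6326, 0.1717, 0.0558]
tcp_rot: [-3.14, -0.819, -2.795]
wrist_force: [3.9, 1.9, 6.2]
grip_width: 0.0145
grip_force: 10.5
```

```bash
python3 look.py w6 clip_ball; python3 - <<'E'
from h import *
M=np.load("pics/w6.npz")["M"]; w=np.array([.5318,.1345]);ux=np.array([.940,.342])
for n,MM in(("wrist",M),("top",cam2world("top"))):
  for th in (1.0,1.2,1.4,1.55,1.7):
    f=np.pi-np.arctan2(30,34)-th; X=np.r_[w+ux*(.082+.0453*np.cos(f)),.028+.0453*np.sin(f)]; print(n,th,np.round(proj(n,X,MM)))
im,d=robot.read_camera("top");a=cv2.resize(im[150:270,150:310,::-1],None,fx=4,fy=4)
b=cv2.imread("pics/w6.png"); cv2.imwrite("pics/c6.png",np.hstack([cv2.resize(a,(400,300)),cv2.resize(b,(400,300))]))
E
```

```text
[0.6326 0.1717 0.0558] [-3.1396 -0.8192 -2.7947] 16.0
clip_ball 0.83 [308. 290.  53. 157.] [0.6099 0.1658 0.069 ] [ 5.55e-01  1.34e-01 -2.00e-04] [0.6419 0.1798 0.0799]
wrist 1.0 [[309. 272.]]
wrist 1.2 [[309. 300.]]
wrist 1.4 [[309. 330.]]
wrist 1.55 [[309. 351.]]
wrist 1.7 [[310. 370.]]
top 1.0 [[201. 185.]]
top 1.2 [[199. 181.]]
top 1.4 [[198. 177.]]
top 1.55 [[198. 175.]]
top 1.7 [[198. 173.]]
```

View pics/c6.png

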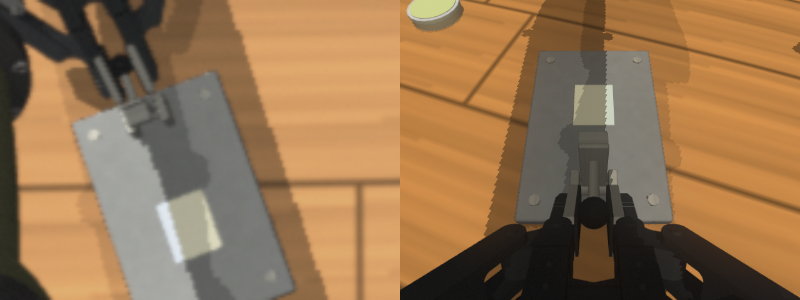

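In the right panel the ball is at (594,213) and in the left at (122,63), so the clip is at about 1.5 rad. The tool sits low, touching the lugs. I'll loosen, recentre on the ball with less tilt, and finish to the stop.

Request:
{"name": "step_arm", "arguments": {
  "targets": [
    [[0, 0, 0], [0, 0, 0], 0.24],
    [[0, 0, 0], [0, 0, 0], 0.24],
    [[0.06, 0, 0.01], [0, -0.05, 0], 0.24],
    [[0.11, 0, 0.015], [0, -0.1, 0], 0.24],
    [[0.11, 0, 0.015], [0, -0.15, 0], 0.24],
    [[0.11, 0, 0.015], [0, -0.2, 0], 0.24],
    [[0.11, 0, 0.015], [0, -0.2, 0], 0.17],
    [[0.11, 0, 0.015], [0, -0.2, 0], 0.17],
    [[0.11, 0, 0.015], [0, -0.2, 0], 0.17],
    [[0.06, 0, 0.01], [0, -0.2, 0], 0.17],
    [[0.01, 0, 0.005], [0, -0.2, 0], 0.17],
    [[-0.01, 0, 0.005], [0, -0.2, 0], 0.17],
    [[-0.01, 0, 0.005], [0, -0.2, 0], 0.17]
  ]
}}

```text
time_s: 17.23
eef_pos: [0.6313, 0.1712, 0.0516]
tcp_rot: [-3.14, -0.43, -2.794]
wrist_force: [-6.3, -2.3, 9.4]
grip_width: 0.0148
grip_force: 11.3
```

```bash
cat > ball.py <<'E'
from h import *
im,d=robot.read_camera("top"); M=cam2world("top"); w=np.array([.5318,.1345]);ux=np.array([.940,.342])
g=im[165:215,188:218].max(2); m=(g<45).astype(np.uint8); n,l,s,c=cv2.connectedComponentsWithStats(m)
for i in range(1,n):
    if s[i,4]>8: print("dark",c[i]+[188,165],s[i])
T=T_tool();v=T[:2,3]-w;print("TCP a,y,z",(v@ux-.082)*1000,(v@[-ux[1],ux[0]])*1000,T[2,3]*1000)
E
python3 ball.py
```

```text
dark [200.54230769 172.98076923] [  0   0  29  24 260]
TCP a,y,z 24.05488014073244 0.4995353031328545 51.70421791689554
```

Request:
{"name": "step_arm", "arguments": {
  "targets": [
    [[0, 0, 0], [0, 0, 0], 0.4],
    [[0, 0, 0], [0, 0, 0], 0.5],
    [[0, 0, -0.3], [0, 0, 0], 0.5],
    [[0, 0, -0.6], [0, -0.05, 0], 0.5],
    [[0.1, 0, -0.9], [0, -0.1, 0], 0.5],
    [[0.5, 0, -1], [0, -0.15, 0], 0.5],
    [[0.8, 0, -1], [0, -0.21, 0], 0.5],
    [[0.8, 0, -1], [0, -0.21, 0], 0.5],
    [[0.8, 0, -1], [0, -0.21, 0], 0.5]
  ]
}}

```text
time_s: 18.03
eef_pos: [0.5983, 0.1592, 0.178]
tcp_rot: [3.141, -0.004, -2.795]
wrist_force: [0.9, 0.7, -0.3]
grip_width: 0.0428
grip_force: 0.0
```

```bash
python3 look.py w7 clip_ball; python3 ball.py; python3 - <<'E'
from h import *
z=np.load("pics/w7.npz");M=z["M"]; w=np.array([.5318,.1345]);ux=np.array([.940,.342])
for th in (0,.4,.8,1.0,1.2,1.4,1.55,1.7):
    f=np.pi-np.arctan2(30,34)-th; X=np.r_[w+ux*(.082+.0453*np.cos(f)),.028+.0453*np.sin(f)]; print(th,np.round(proj("wrist",X,M)))
m=(z["im"].max(2)<45).astype(np.uint8); n,l,s,c=cv2.connectedComponentsWithStats(m)
for i in range(1,n):
    if 100<s[i,4]<4000: print(c[i],s[i])
E
```

```text
[0.5983 0.1592 0.178 ] [ 3.1413 -0.0036 -2.7946] 18.0333
clip_ball 0.59 [310. 274.  31.  81.] [0.6105 0.1656 0.0653] [ 0.5976  0.1524 -0.001 ] [0.6687 0.1937 0.0794]
dark [198.13815789 168.81578947] [  0   0  21  12 152]
TCP a,y,z -5.3577079646269095 1.1718940555385977 176.50522112729288
0 [[310. 199.]]
0.4 [[310. 228.]]
0.8 [[310. 260.]]
1.0 [[310. 274.]]
1.2 [[310. 286.]]
1.4 [[310. 296.]]
1.55 [[310. 302.]]
1.7 [[310. 305.]]
```

```bash
python3 - <<'E'
from h import *
z=np.load("pics/w7.npz");im=z["im"]
for r in range(270,325,3): print(r,im[r,286:336:3].max(1))
E
```

```text
270 [155 155 153 153  67  67  67  68  67  70  69  68  68 150 150 151 152]
273 [155 156 155 156 103 105 104 107 106 108 107 107 105 147 148 148 150]
276 [152 154 153 154 138 139 140 139 141 142 139 139 140 147 148 148 148]
279 [150 151 152 153 153 153 153 122 141 117 154 153 152 151 150 150 146]
282 [146 147 147 149 151 152 153 122 140 118 156 157 156 155 154 152 151]
285 [151 148 148 148 147 147 150 123 141 117 154 154 154 156 156 156 155]
288 [151 150 151 151 148 149 148 121 140 118 150 153 154 153 155 156 156]
291 [154 153 152 151 151 150 150 122 140 117 147 148 150 151 153 153 154]
294 [156 155 153 154 153 153  53 122 140 117  56 148 148 149 149 150 150]
297 [155 155 154 156 156  51  51  67  85  61  52  51 151 150 148 147 149]
300 [153 154 154 155  88  53  53  52  53  54  52  52 107 156 151 150 149]
303 [146 149 151 152  58  53  53  54  54  55  54  53  66 153 152 153 152]
306 [144 145 145 148  58  53  54  55  58  55  54  54  68 155 155 154 154]
309 [144 145 145 144  88  54  55  56  61  59  56  54 148 178 156 156 157]
312 [161 164 165 160 144  57  55  56  56  56  55  55 154 155 155 155 155]
315 [162 164 164 164 164 164  57  55  57  55  92 166 168 167 152 153 156]
318 [165 164 162 162 164 163 164 163 159 164 164 164 164 164 163 149 166]
321 [169 168 166 164 165 163 162 164 164 164 165 164 164 166 164 165 165]
324 [168 168 171 170 168 168 166 164 162 162 164 164 164 165 166 167 166]
```

The ball's rows 293–316 are centred at 305, the position predicted for 1.7 rad, so the clip is fully open and free. Now the slide.

Request:
{"name": "step_arm", "arguments": {
  "targets": [
    [[0.54, -0.89, 0], [0, 0, 0], 0.8],
    [[0.54, -0.89, 0], [0, 0, 0], 0.8],
    [[0.54, -0.89, 0], [0, 0, 0], 0.8],
    [[0.54, -0.89, 0], [0, 0, 0], 0.8]
  ]
}}

```text
time_s: 18.52
eef_pos: [0.5833, 0.0516, 0.1757]
tcp_rot: [-3.137, -0.008, -2.802]
wrist_force: [0.5, -0.8, -0.0]
grip_width: 0.0683
grip_force: 0.0
```

Request:
{"name": "step_arm", "arguments": {
  "targets": [
    [[0.54, -0.89, 0.2], [0, 0, 0], 0.8],
    [[0.54, -0.89, 0.2], [0, 0, 0], 0.8],
    [[0.54, -0.89, 0.2], [0, 0, 0], 0.8],
    [[0.54, -0.89, 0.2], [0, 0, 0], 0.8]
  ]
}}

```text
time_s: 18.85
eef_pos: [0.5613, -0.0504, 0.1551]
tcp_rot: [-3.138, -0.01, -2.802]
wrist_force: [0.2, -1.3, 0.1]
grip_width: 0.0685
grip_force: 0.0
```

Request:
{"name": "step_arm", "arguments": {
  "targets": [
    [[0.54, -0.89, 0.2], [0, 0, 0], 0.8],
    [[0.54, -0.89, 0.2], [0, 0, 0], 0.8],
    [[0.54, -0.89, 0.2], [0, 0, 0], 0.8],
    [[0.54, -0.89, 0.2], [0, 0, 0], 0.8]
  ]
}}

```text
time_s: 19.18
eef_pos: [0.5403, -0.1521, 0.1358]
tcp_rot: [-3.138, -0.009, -2.801]
wrist_force: [-1.1, -0.5, -0.5]
grip_width: 0.0687
grip_force: 0.0
```

Request:
{"name": "step_arm", "arguments": {
  "targets": [
    [[0.54, -0.88, 0.4], [0, 0, 0.083], 0.7],
    [[0.54, -0.88, 0.4], [0, 0, 0.083], 0.7],
    [[0.54, -0.88, 0.4], [0, 0, 0.083], 0.7],
    [[0.54, -0.88, 0.4], [0, 0, 0.083], 0.7],
    [[0.54, -0.88, 0.4], [0, 0, 0.083], 0.7],
    [[0.54, -0.88, 0.4], [0, 0, 0.083], 0.7],
    [[0.54, -0.88, 0.4], [0, 0, 0.083], 0.7]
  ]
}}

```text
time_s: 19.77
eef_pos: [0.5217, -0.2447, 0.0976]
tcp_rot: [-3.14, -0.004, -2.956]
wrist_force: [1.3, 0.3, 0.3]
grip_width: 0.06
grip_force: 0.0
```

Request:
{"name": "step_arm", "arguments": {
  "targets": [
    [[0.063, -0.03, 0.3], [0, 0, 0], 0.7],
    [[0.063, -0.03, 0.55], [0, 0, 0], 0.6],
    [[0.063, -0.03, 0.7], [0, 0, 0], 0.5],
    [[0.063, -0.03, 0.735], [0, 0, 0], 0.5],
    [[0.063, -0.03, 0.735], [0, 0, 0], 0.4],
    [[0.063, -0.03, 0.735], [0, 0, 0], 0.2],
    [[0.063, -0.03, 0.735], [0, 0, 0], 0.2],
    [[0.063, -0.03, 0.735], [0, 0, 0], 0.2],
    [[0.063, -0.03, 0.735], [0, 0, 0], 0.2],
    [[0.063, -0.03, 0.735], [0, 0, 0], 0.2]
  ],
  "newtons": 30
}}

```text
time_s: 20.6
eef_pos: [0.514, -0.2512, 0.025]
tcp_rot: [-3.139, -0.004, -2.959]
wrist_force: [0.3, 0.7, -0.6]
grip_width: 0.0271
grip_force: 32.7
```

Request:
{"name": "step_arm", "arguments": {
  "targets": [
    [[0, 0, -0.1], [0, 0, 0], 0.2],
    [[0, 0, -0.3], [0, 0, 0], 0.2],
    [[0, 0, -0.6], [0, 0, 0], 0.2],
    [[0, 0, -0.8], [0, 0, 0], 0.2],
    [[0, 0, -0.8], [0, 0, 0], 0.2],
    [[0, 0, -0.8], [0, 0, 0], 0.2]
  ]
}}

```text
time_s: 21.1
eef_pos: [0.515, -0.2514, 0.1064]
tcp_rot: [-3.138, -0.001, -2.96]
wrist_force: [-0.4, -0.2, -1.5]
grip_width: 0.0266
grip_force: 32.8
```

```bash
python3 look.py w8 slide_wells; python3 - <<'E'
from h import *
M=np.load("pics/w8.npz")["M"];T=T_tool()
for n,pts in(("blocktop",[[x,y,-.009+.025-.014] for x in(.02,-.02) for y in(-.014,.014)]),("bareend",[[-.06,y,.021] for y in(-.015,.015)])):
    print(n,np.round(proj("wrist",(T[:3,:3]@np.array(pts).T).T+T[:3,3],M)))
E
```

```text
[ 0.515  -0.2514  0.1064] [-3.1383e+00 -1.3000e-03 -2.9595e+00] 21.1
slide_wells 0.65 [310. 354.  85. 182.] [ 0.5253 -0.2492  0.0953] [ 0.4944 -0.2731 -0.0016] [ 0.6577 -0.2043  0.1013]
blocktop [[271. 278.]
 [358. 278.]
 [275. 382.]
 [354. 382.]]
bareend [[279. 433.]
 [349. 433.]]
```

View pics/w8.png

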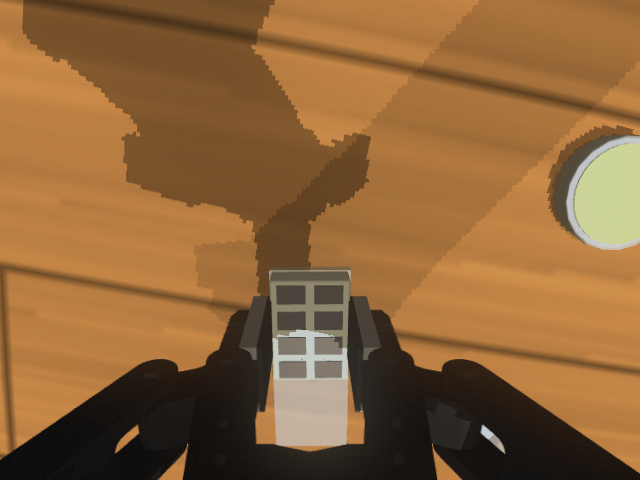

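The slide is held between the pads. The block top spans rows 281–379, and the glass runs to row 445 and beyond. I'll check its tilt with depth.

```bash
python3 - <<'E'
from h import *
z=np.load("pics/w8.npz");M=z["M"];d=z["d"];T=T_tool()
for r in list(range(274,445,8)):
    u=np.arange(288,338,4);P=pix3d("wrist",np.c_[u,np.full(len(u),r)],d[r,u],M);Q=(P-T[:3,3])@T[:3,:3];print(r,np.round(np.median(Q,0)*1000,1))
E
```

```text
274 [16.5 -0.7 14. ]
282 [15.9 -0.8  8.3]
290 [13.1 -0.8  8. ]
298 [10.1 -0.8  7.8]
306 [ 6.9 -0.8  8.1]
314 [ 4.2 -0.8  7.5]
322 [ 0.7 -0.8  8. ]
330 [-2.5 -0.8  8.1]
338 [-5.5 -0.8  7.7]
346 [-8.7 -0.8  7.5]
354 [-12.3  -0.8   8. ]
362 [-15.1  -0.7   7.1]
370 [-18.8  -0.7   7.6]
378 [-22.3  -0.7   7.5]
386 [-33.4  -0.7  17.8]
394 [-37.2  -0.7  17.6]
402 [-41.4  -0.7  18. ]
410 [-45.1  -1.2  17.6]
418 [-49.1  -0.7  17.6]
426 [-53.4  -0.7  17.8]
434 [-57.6  -0.7  17.8]
442 [-61.9  -0.7  17.8]
```

Request:
{"name": "step_arm", "arguments": {
  "targets": [
    [[-0.06, 0.3, 0], [0, 0, 0], 0.2],
    [[-0.12, 0.6, 0], [0, 0, 0], 0.2],
    [[-0.16, 0.93, 0], [0, 0, 0], 0.2],
    [[-0.16, 0.93, 0], [0, 0, 0], 0.2]
  ]
}}

```text
time_s: 21.53
eef_pos: [0.512, -0.1483, 0.1021]
tcp_rot: [3.137, -0.008, -2.951]
wrist_force: [0.3, 0.9, -0.4]
grip_width: 0.027
grip_force: 32.8
```

Request:
{"name": "step_arm", "arguments": {
  "targets": [
    [[-0.06, 0.3, 0], [0, 0, 0], 0.2],
    [[-0.12, 0.6, 0], [0, 0, 0], 0.2],
    [[-0.16, 0.93, 0], [0, 0, 0], 0.2],
    [[-0.16, 0.93, 0], [0, 0, 0], 0.2]
  ]
}}

```text
time_s: 21.87
eef_pos: [0.5105, -0.0543, 0.1022]
tcp_rot: [3.139, -0.007, -2.95]
wrist_force: [-0.0, 1.1, -0.0]
grip_width: 0.0266
grip_force: 32.8
```

Request:
{"name": "step_arm", "arguments": {
  "targets": [
    [[-0.06, 0.3, 0], [0, 0, 0], 0.2],
    [[-0.12, 0.6, 0], [0, 0, 0], 0.2],
    [[-0.16, 0.93, 0], [0, 0, 0], 0.2],
    [[-0.16, 0.93, 0], [0, 0, 0], 0.2]
  ]
}}

```text
time_s: 22.2
eef_pos: [0.5091, 0.0398, 0.1023]
tcp_rot: [3.139, -0.007, -2.95]
wrist_force: [0.7, -0.1, -0.4]
grip_width: 0.0269
grip_force: 32.7
```

Request:
{"name": "step_arm", "arguments": {
  "targets": [
    [[-0.06, 0.3, 0], [0, 0, -0.03], 0.2],
    [[-0.12, 0.6, 0], [0, 0, -0.06], 0.2],
    [[-0.16, 0.93, 0], [0, 0, -0.0835], 0.2],
    [[-0.16, 0.93, 0], [0, 0, -0.0835], 0.2],
    [[-0.16, 0.93, 0], [0, 0, -0.0835], 0.2],
    [[-0.16, 0.93, 0], [0, 0, -0.0835], 0.2],
    [[-0.16, 0.93, 0], [0, 0, -0.0835], 0.2]
  ]
}}

```text
time_s: 22.78
eef_pos: [0.5092, 0.1249, 0.1026]
tcp_rot: [-3.14, -0.007, -2.794]
wrist_force: [0.3, 0.4, -0.9]
grip_width: 0.0269
grip_force: 32.7
```

Request:
{"name": "step_arm", "arguments": {
  "targets": [
    [[-0.015, 0.012, 0.3], [0, 0, 0], 0.2],
    [[-0.015, 0.012, 0.5], [0, 0, 0], 0.2],
    [[-0.015, 0.012, 0.55], [0, 0, 0], 0.2],
    [[-0.015, 0.012, 0.55], [0, 0, 0], 0.2],
    [[-0.015, 0.012, 0.55], [0, 0, 0], 0.2]
  ]
}}

```text
time_s: 23.2
eef_pos: [0.5106, 0.1272, 0.0487]
tcp_rot: [-3.14, -0.005, -2.794]
wrist_force: [0.8, -0.2, 0.3]
grip_width: 0.027
grip_force: 32.7
```

Request:
{"name": "step_arm", "arguments": {
  "targets": [
    [[-0.1, 0, 0], [0, 0, 0], 0.2],
    [[-0.2, 0, 0], [0, 0, 0], 0.2],
    [[-0.2, 0, 0], [0, 0, 0], 0.2],
    [[-0.2, 0, 0], [0, 0, 0], 0.2],
    [[-0.2, 0, 0], [0, 0, 0], 0.2]
  ]
}}

```text
time_s: 23.62
eef_pos: [0.5293, 0.1351, 0.0485]
tcp_rot: [-3.141, -0.005, -2.792]
wrist_force: [-0.5, 0.0, -0.5]
grip_width: 0.0271
grip_force: 32.8
```

```bash
python3 - <<'E'
from h import *
T=T_tool();t=np.array([.5291,.1336,.0395]);print(T[:3,3],robot.get_state()["tcp_rot"],"shift mm",(T[:3,:3].T@(t-T[:3,3]))*1000)
E
```

```text
[0.52925897 0.13505518 0.04847198] [-3.14065807 -0.00482987 -2.79219788] shift mm [ 0.604176   -1.30444598  8.97622841]
```

Request:
{"name": "step_arm", "arguments": {
  "targets": [
    [[0.006, -0.013, 0.04], [0, 0, 0], 0.2],
    [[0.006, -0.013, 0.08], [0, 0, 0], 0.2],
    [[0.006, -0.013, 0.095], [0, 0, 0], 0.2],
    [[0.006, -0.013, 0.095], [0, 0, 0], 0.2],
    [[0.006, -0.013, 0.095], [0, 0, 0], 0.2],
    [[0.006, -0.013, 0.095], [0, 0, 0], 0.2]
  ]
}}

```text
time_s: 24.12
eef_pos: [0.5284, 0.1331, 0.0389]
tcp_rot: [-3.141, -0.006, -2.793]
wrist_force: [-2.5, -0.3, 4.9]
grip_width: 0.0269
grip_force: 33.4
```

Contact is made, so I release, rise and look.

Request:
{"name": "step_arm", "arguments": {
  "targets": [
    [[0, 0, 0], [0, 0, 0], 0.4],
    [[0, 0, 0], [0, 0, 0], 0.5],
    [[0, 0, 0], [0, 0, 0], 0.55],
    [[0.05, 0, -0.4], [0, 0, 0], 0.6],
    [[0.1, 0, -0.8], [0, 0, 0], 0.6],
    [[0.1, 0, -1], [0, 0, 0], 0.6],
    [[0.1, 0, -1], [0, 0, 0], 0.6],
    [[0.1, 0, -1], [0, 0, 0], 0.6]
  ]
}}

```text
time_s: 24.78
eef_pos: [0.5208, 0.1307, 0.1401]
tcp_rot: [-3.141, -0.002, -2.792]
wrist_force: [-0.1, 0.7, -0.5]
grip_width: 0.051
grip_force: 0.0
```

```bash
python3 look.py w9 slide_wells clip_ball; python3 - <<'E'
from h import *
M=np.load("pics/w9.npz")["M"]; w=np.array([.5318,.1345]);ux=np.array([.940,.342]);uy=np.array([-.342,.94])
p=lambda a,b,z:np.r_[w+ux*a+uy*b,z]
print("block top",np.round(proj("wrist",[p(a,b,.028) for a in(-.02,.02) for b in(-.014,.014)],M)))
print("bare end",np.round(proj("wrist",[p(.06,b,.018) for b in(-.015,.015)],M)))
for th in (1.2,1.7):
    f=np.pi-np.arctan2(30,34)-th; print("ball",th,np.round(proj("wrist",p(.082+.0453*np.cos(f),0,.028+.0453*np.sin(f)),M)))
E
```

```text
[0.5208 0.1307 0.1401] [-3.1408e+00 -1.7000e-03 -2.7922e+00] 24.7833
slide_wells 0.85 [309. 277.  52. 119.] [0.542  0.1385 0.0274] [0.5069 0.1131 0.0148] [0.59   0.1673 0.0307]
clip_ball 0.93 [312. 412.  34.  79.] [0.6078 0.1622 0.0621] [ 0.5975  0.1517 -0.001 ] [0.6864 0.1822 0.0789]
block top [[286. 226.]
 [335. 226.]
 [287. 290.]
 [334. 290.]]
bare end [[287. 340.]
 [333. 340.]]
ball 1.2 [[311. 447.]]
ball 1.7 [[310. 455.]]
```

View pics/w9.png

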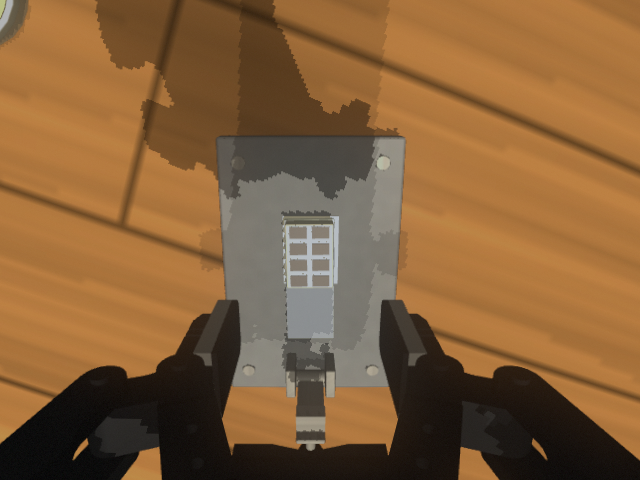

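The slide is seated: block top at (286–334, 226–288), bare end at row 338, within about 1 mm and square. The clip is still open. Now to the ball.

Request:
{"name": "step_arm", "arguments": {
  "targets": [
    [[-0.3, 0, 0], [0, 0, 0], 0.5],
    [[-0.64, 0, 0], [0, 0, 0], 0.5],
    [[-0.64, 0, 0], [0, 0, 0], 0.5],
    [[-0.64, 0, 0], [0, 0, 0], 0.5]
  ],
  "newtons": 20
}}

```text
time_s: 25.27
eef_pos: [0.5798, 0.1524, 0.1358]
tcp_rot: [-3.14, -0.009, -2.792]
wrist_force: [-0.6, 0.4, -0.1]
grip_width: 0.0429
grip_force: 0.0
```

Request:
{"name": "step_arm", "arguments": {
  "targets": [
    [[-0.3, 0, 0], [0, 0.05, 0], 0.5],
    [[-0.64, 0, 0.1], [0, 0.1, 0], 0.5],
    [[-0.64, 0, 0.3], [0, 0.15, 0], 0.5],
    [[-0.64, 0, 0.3], [0, 0.2, 0], 0.5],
    [[-0.64, 0, 0.3], [0, 0.25, 0], 0.5],
    [[-0.64, 0, 0.3], [0, 0.25, 0], 0.5],
    [[-0.64, 0, 0.3], [0, 0.25, 0], 0.5]
  ]
}}

```text
time_s: 25.85
eef_pos: [0.6388, 0.1736, 0.1041]
tcp_rot: [-3.14, -0.51, -2.793]
wrist_force: [-0.3, 0.1, 0.5]
grip_width: 0.0426
grip_force: 0.0
```

```bash
cat > go.py <<'E'
import sys
from h import *
w=np.array([.5318,.1345]);ux=np.array([.940,.342]);T=T_tool()
v=T[:2,3]-w;print("TCP a,y,z",np.round([(v@ux-.082)*1000,(v@[-ux[1],ux[0]])*1000,T[2,3]*1000],1),robot.get_state()["tcp_rot"])
dz=float(sys.argv[1])
for th in map(float,sys.argv[2:]):
    f=np.pi-np.arctan2(30,34)-th; X=np.r_[w+ux*(.082+.0453*np.cos(f)),.028+.0453*np.sin(f)+dz]; print(th,np.round((T[:3,:3].T@(X-T[:3,3]))*10,3))
E
python3 go.py .003 1.7; python3 look.py w10 clip_ball
```

```text
TCP a,y,z [3.200e+01 1.000e-01 1.041e+02] [-3.14043504 -0.51009365 -2.79297307]
1.7 [-0.231 -0.001  0.367]
[0.6388 0.1736 0.1041] [-3.1404 -0.5101 -2.793 ] 25.85
clip_ball 0.71 [311. 303.  40. 116.] [0.6182 0.1676 0.065 ] [ 0.5873  0.1463 -0.001 ] [0.6515 0.1853 0.0796]
```

Request:
{"name": "step_arm", "arguments": {
  "targets": [
    [[-0.12, 0, 0.18], [0, 0, 0], 0.5],
    [[-0.23, 0, 0.36], [0, 0, 0], 0.5],
    [[-0.23, 0, 0.36], [0, 0, 0], 0.5],
    [[-0.23, 0, 0.36], [0, 0, 0], 0.4],
    [[-0.23, 0, 0.36], [0, 0, 0], 0.25],
    [[-0.23, 0, 0.36], [0, 0, 0], 0.17],
    [[-0.23, 0, 0.36], [0, 0, 0], 0.17],
    [[-0.23, 0, 0.36], [0, 0, 0], 0.17],
    [[-0.23, 0, 0.36], [0, 0, 0], 0.17]
  ]
}}

```text
time_s: 26.7
eef_pos: [0.6436, 0.1757, 0.0678]
tcp_rot: [-3.141, -0.501, -2.792]
wrist_force: [1.5, 1.1, 6.1]
grip_width: 0.0148
grip_force: 9.0
```

```bash
python3 go.py .003 1.7 1.6 1.5 1.4 1.3 1.2 1.1 1.0 .9
```

```text
TCP a,y,z [37.2  0.5 67.8] [-3.14105859 -0.50144701 -2.79224464]
1.7 [-0.007 -0.004  0.076]
1.6 [ 0.036 -0.004  0.063]
1.5 [ 0.08  -0.004  0.054]
1.4 [ 0.125 -0.004  0.049]
1.3 [ 0.171 -0.004  0.049]
1.2 [ 0.216 -0.004  0.054]
1.1 [ 0.26  -0.004  0.063]
1.0 [ 0.303 -0.004  0.076]
0.9 [ 0.345 -0.004  0.094]
```

Request:
{"name": "step_arm", "arguments": {
  "targets": [
    [[0.043, 0, -0.013], [0, -0.015, 0], 0.17],
    [[0.087, 0, -0.022], [0, -0.03, 0], 0.17],
    [[0.132, 0, -0.027], [0, -0.045, 0], 0.17],
    [[0.178, 0, -0.027], [0, -0.06, 0], 0.17],
    [[0.223, 0, -0.022], [0, -0.075, 0], 0.17],
    [[0.267, 0, -0.013], [0, -0.09, 0], 0.17],
    [[0.31, 0, 0], [0, -0.105, 0], 0.17],
    [[0.352, 0, 0.018], [0, -0.12, 0], 0.17],
    [[0.352, 0, 0.018], [0, -0.12, 0], 0.17]
  ]
}}

```text
time_s: 27.45
eef_pos: [0.6124, 0.1643, 0.0828]
tcp_rot: [-3.141, -0.262, -2.792]
wrist_force: [-0.0, 0.8, 4.3]
grip_width: 0.0146
grip_force: 9.2
```

```bash
python3 go.py .003 .9 .8 .7 .6 .5 .4 .3 .2 .08; python3 ball.py; python3 look.py w11 clip_ball
```

```text
TCP a,y,z [ 4.   0.4 82.8] [-3.14149879 -0.26225256 -2.79247896]
0.9 [-0.002 -0.004  0.068]
0.8 [ 0.042 -0.004  0.08 ]
0.7 [ 0.084 -0.004  0.096]
0.6 [ 0.125 -0.004  0.116]
0.5 [ 0.163 -0.004  0.14 ]
0.4 [ 0.199 -0.004  0.167]
0.3 [ 0.232 -0.004  0.199]
0.2 [ 0.261 -0.004  0.233]
0.08 [ 0.292 -0.004  0.278]
dark [201.79637097 175.84475806] [  0   0  30  30 496]
TCP a,y,z 4.41262257748766 0.44398226497118287 82.75454717750696
[0.6128 0.1645 0.0828] [-3.1413 -0.2633 -2.7923] 27.5
clip_ball 0.67 [310. 292.  49. 140.] [0.599  0.1587 0.0657] [0.5726 0.1428 0.    ] [0.6461 0.1832 0.0825]
```

Request:
{"name": "step_arm", "arguments": {
  "targets": [
    [[0.044, 0, 0.012], [0, -0.015, 0], 0.17],
    [[0.086, 0, 0.028], [0, -0.03, 0], 0.17],
    [[0.127, 0, 0.048], [0, -0.045, 0], 0.17],
    [[0.165, 0, 0.072], [0, -0.06, 0], 0.17],
    [[0.201, 0, 0.099], [0, -0.075, 0], 0.17],
    [[0.234, 0, 0.131], [0, -0.09, 0], 0.17],
    [[0.263, 0, 0.165], [0, -0.105, 0], 0.17],
    [[0.285, 0, 0.195], [0, -0.12, 0], 0.17],
    [[0.294, 0, 0.205], [0, -0.13, 0], 0.17],
    [[0.294, 0, 0.205], [0, -0.13, 0], 0.17]
  ]
}}

```text
time_s: 28.43
eef_pos: [0.5798, 0.1524, 0.0684]
tcp_rot: [-3.141, -0.008, -2.792]
wrist_force: [-3.6, 0.0, 2.0]
grip_width: 0.0147
grip_force: 9.5
```

```bash
python3 go.py .003 .08
```

```text
TCP a,y,z [-30.8   0.5  68.4] [-3.14129466 -0.00762098 -2.7922165 ]
0.08 [ 0.006 -0.005  0.048]
```

Request:
{"name": "step_arm", "arguments": {
  "targets": [
    [[0, 0, 0], [0, 0, 0], 0.22],
    [[0, 0, 0], [0, 0, 0], 0.35],
    [[0, 0, 0], [0, 0, 0], 0.5],
    [[0, 0, 0], [0, 0, 0], 0.5],
    [[0, 0, -0.3], [0, 0, 0], 0.5],
    [[0, 0, -0.7], [0, 0, 0], 0.5],
    [[0, 0, -1], [0, 0, 0], 0.5],
    [[0.2, 0, -1], [0, 0, 0], 0.5],
    [[0.2, 0, -1], [0, 0, 0], 0.5],
    [[0.2, 0, -1], [0, 0, 0], 0.5]
  ]
}}

```text
time_s: 29.27
eef_pos: [0.5627, 0.1457, 0.1691]
tcp_rot: [-3.141, -0.005, -2.793]
wrist_force: [-0.2, -0.4, 0.1]
grip_width: 0.043
grip_force: 0.0
```

```bash
python3 look.py w12 clip_ball slide_wells; python3 - <<'E'
from h import *
z=np.load("pics/w12.npz");M=z["M"]; w=np.array([.5318,.1345]);ux=np.array([.940,.342]);uy=np.array([-.342,.94])
p=lambda a,b,z:np.r_[w+ux*a+uy*b,z]
for th in (0,.08,.2,.4):
    f=np.pi-np.arctan2(30,34)-th; print("ball",th,np.round(proj("wrist",p(.082+.0453*np.cos(f),0,.028+.0453*np.sin(f)),M),1))
print("block top",np.round(proj("wrist",[p(a,b,.028) for a in(-.02,.02) for b in(-.014,.014)],M)))
m=(z["im"].max(2)<65).astype(np.uint8); n,l,s,c=cv2.connectedComponentsWithStats(m)
for i in range(1,n):
    if 150<s[i,4]<3000: print(c[i],s[i])
E
```

```text
[0.5627 0.1457 0.1691] [-3.1407 -0.0048 -2.7927] 29.2667
clip_ball 0.67 [313. 266.  27.  74.] [0.5762 0.152  0.0334] [0.5588 0.1389 0.0183] [0.6143 0.1704 0.0699]
slide_wells 0.78 [310. 199.  53. 125.] [0.5398 0.137  0.0278] [0.5072 0.113  0.0133] [0.5908 0.1672 0.034 ]
ball 0 [[310.9 266.1]]
ball 0.08 [[310.9 271.7]]
ball 0.2 [[311.  280.6]]
ball 0.4 [[311.  296.2]]
block top [[288. 144.]
 [334. 144.]
 [289. 208.]
 [333. 208.]]
[310.671406   268.64770932] [297 248  28  36 633]
```

View pics/w12.png

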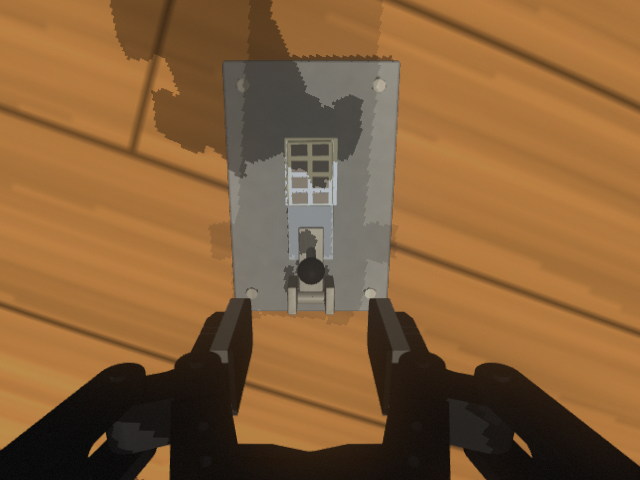

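The clip rests on the bare glass with the ball at (311,271), about 0.08 rad. The block is over the window, its top spanning (288–334, 142–206), square and undisturbed, and the gripper is clear.

```bash
python3 -c "
from rig import robot
print(robot.sign_off())"
```

```text
the job is handed in; nothing more can be done
None
```

The job is handed in at about 29 s: the slide lies square on the stage with its wells over the window, and the clip rests on the bare glass. The first two lifts slipped and the clip swung shut. In between, pushing with the closed fingers raised the wrist force to about 89 N (limit 120 N), probably finger contact only; the third lift opened it fully before I touched the slide.

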